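# Take down the washed feeder kit

## Robot

A 6-joint arm with a two-finger parallel gripper is mounted at the origin on the work surface. World frame = base frame: x ahead of the robot, y to its left, z up, the work surface at z = 0. Lengths are in m, angles in rad, forces in N, time in s.
With the tool pointing down it reaches from about 0.275 to 0.825 m from the base axis. Payload 4.9 kg.
Tool frame: the origin (TCP) lies midway between the tips of the shut fingers; the grasp point (between the pads) lies 19 mm behind it (grip_point_offset is the distance from the TCP to the grasp point, in m); z points along the fingers, x is the direction in which the jaws open and shut, and the axes are right-handed (so a half turn about z gives the same grasp; the last joint's range is limited). The gripper opens to 85 mm and grips with 20 to 120 N. Pads are 22 mm wide; open, the fingers measure 114 mm over their backs; the gripper's body (76 mm by 85 mm) begins 54 mm behind the grasp point. The pads swing forward as they close: fully open they stand 13 mm farther back than shut.
Start: joints at [1.08, 0.326, -0.193, 1.052, 0, 1.437], TCP at [0.192, 0.515, 0.231] pointing down, gripper open.
Joint ranges: [-2.65, 2.65], [-0.97, 1.79], [-1.3, 1.35], [-1.93, 2.1], [-1.47, 1.37], [-3.14, 3.14]. Speed limits (rad/s): [2.57, 2.57, 3.14, 3.14, 3.14, 3.14].

## Interface

Orientations are given as a rotation vector (axis times angle).
In Python, from cell import * gives the robot as it stands. Calls block until the motion is done:
- movep(position, orientation): joint-space move of the TCP to a pose.
- move_l(position, velocity=0.15, rot=None, until_force=None): straight line of the TCP; rot=None keeps the orientation; velocity is the mean speed in m/s. With until_force (N) it stops when the force on the tool has changed by that much, and returns True; else False.
- set_joints(angles): joint-space move.
- let_go() and grab(newtons=None): open the fingers fully, or close them until they stop; newtons is the grip in N (None keeps the last).
- sleep(seconds).
- ik(position, orientation): joint angles nearest the present ones, or None.
- get_state(): the state.
- grab_frame(name): name is "side" or "top" or "wrist"; returns a dict with "img" (400x640x3 uint8, red, green, blue), "fx", "fy", "cx", "cy" (pixels), "cam_to_world" (4x4, takes a point from camera to world coordinates); the wrist camera has in their place "T_tool_cam" (4x4, takes a point from camera to tool coordinates, whose origin is the TCP and whose axes are the tool frame's). Camera axes: x right, y down, z forward; pixel columns grow to the right and rows downward; lengths in m; the calibration is good to about 2 mm. A picture is of the moment at which its call begins: read the wrist's pose just before it. There is no depth.
A pose or a line that the arm cannot do raises MotionError and nothing moves.
- sign_off(): hands the job in, once; it reports no verdict.
Trained networks look in the newest picture that a camera, given by its name, has taken for a name from the list of things; names that differ only in an ending like _2 or _b are one class to them, and where a whole thing is asked for, a point or a joint stands for the part that bears it (a point fixed in the world has none). Each returns a list of dicts, best first, with "score" (0 to 1); they miss things now and then, are a little off and sometimes report something else, mostly with a low value. They report only what shows in the picture. A call takes as long as a camera call. They do not tell look-alikes from the thing itself.
- spot_in(camera, name): "centre" ([column, row] in pixels, amid what is visible of it).
- silhouettes(camera, name): "mask" (400x640 bool, what is visible of it) and "centre" ([column, row] in pixels, amid what is visible of it).
- tip_of(camera, name): "centre" ([column, row] in pixels: a listed point, or the origin of a listed thing).
The state is a dict: "clock": time; "q": joint angles; "joint_velocities": joint speeds; "tau": joint torques, N m; "position": TCP position; "eef_rot": TCP orientation; "contact_force": force on the tool from outside, world axes, zero at the start; "wrist_torque": the same for the moment, N m; "finger_gap": opening from 0.0 (shut) to 1.0 (fully open).
Only numpy, scipy, OpenCV 4.12 (cv2) and the standard library are available. Lean on these libraries where they do the work, as an engineer would, in place of code of your own. Each camera call takes 0.05 s, during which the arm holds its last target.

## Task

The washed bird-feeding kit is in one stack on the tiled bench. Take it apart from the top down, one piece at a time, and stand each piece upright in the middle of the cork mat that has its outline: the cup on the small round mat, the square block on the square mat, the small jar on the large round mat and the tin on the oblong mat, block and tin squared up with their mats. Set things down rather than letting them fall, never tip the small glass jar, leave the large glass jar standing where it is, and let go of everything.

Things in the scene. Friction and masses are not known exactly. Their poses are not given: they have to be found in the camera images.
- cup: Small straight-sided open steel measuring cup, 34 mm outside diameter, 34 mm tall, wall 2 mm, about 60 g; top of the stack, standing upright on the block. Origin: centre of its underside, z up.
- block: Square beech entrance block for a nest box, 44 x 44 mm, 30 mm tall, with a 25 mm hole upright through its middle, about 50 g; second from the top, lying flat on the jar's lid under the cup. Origin: centre of its underside; x and y along its sides, z up.
- jar: Small squat glass jar with a flat steel lid, 58 mm diameter, 60 mm tall in all (the lid is the top 10 mm, 56 mm across), about 250 g; third from the top, standing on the tin. Steel wires of its clamp and hinge stand out 7 mm from the glass on its +x and -x sides, 32 to 56 mm above its foot, 20 mm wide in y; its +y and -y sides are clear for fingers. Origin: centre of its underside, z up.
- tin: Plain closed oblong metal tin, 62 mm (x) by 120 mm (y), 45 mm tall, flat top, about 400 g; bottom of the stack, standing on the bench, its two ends showing beyond the jar. Origin: centre of its underside, z up.
- mat_small_round: Round cork mat, 54 mm diameter, 8 mm thick, fixed to the bench; place of the cup. Origin: centre of its underside, at bench level.
- mat_square: Square cork mat, 64 x 64 mm, 8 mm thick, fixed to the bench; place of the block. Origin: centre of its underside, at bench level; x and y along its sides.
- mat_large_round: Round cork mat, 78 mm diameter, 8 mm thick, fixed to the bench; place of the small jar. Origin: centre of its underside, at bench level.
- mat_oblong: Oblong cork mat, 82 mm (x) by 140 mm (y), 8 mm thick, fixed to the bench; place of the tin. Origin: centre of its underside, at bench level.
- big_jar: The large glass feeding jar with a clamp lid, 90 mm diameter, 150 mm tall, 700 g, standing by itself on the bench at the left: not part of the job, to be left alone. Origin: centre of its underside. (Also on the bench and not part of the job: a red brush 160 mm long and a steel scoop 160 mm long, lying among the mats, each under 25 mm high; a bundle of willow sticks 180 mm long, 24 mm high; a terracotta pot 100 mm across.)
Things that resemble listed ones, but are neither listed nor needed, are in the scene too. What is shaped like the mat_small_round but blue or yellow is not meant.

How it is judged:
By the outcome, as a careful person would: the job done as asked, in the order asked, and still so for the second after the job is handed in, with the robot touching nothing.
It also fails if it takes over 117 s, if anything falls off the work surface, if the arm or the gripper's body presses on something with over 40 N, if the wrist force passes 120 N, or if a joint passes its speed limit or range.

## Working session

There is one attempt and no reset: what is moved stays moved. The work goes in short steps, each a Python script; the robot and the scene stay as the last script left them, time stands still between calls to the robot, and variables do not carry over. Pictures are saved under pics/ and viewed, and the job is handed in when it is done.

```bash
ls; mkdir -p pics; python3 - <<'E'
from cell import *
import cv2
s=get_state();print(s['clock'],s['position'],s['eef_rot'],s['finger_gap'],s['contact_force'])
for n in ["side","top","wrist"]:
    f=grab_frame(n);cv2.imwrite(f"pics/{n}0.png",f["img"][:,:,::-1])
    print(n,f["fx"],f["cx"],f["cy"]);print(f.get("cam_to_world",f.get("T_tool_cam")))
E
```

```text
pics
0.0 [0.19180445 0.51482841 0.23050848] [ 2.57970687e+00  1.79149453e+00 -2.41370817e-03] 0.9965779013589469 [ 0.1690886  -0.05581545 -0.42928918]
side 405.4985426929256 316.7775426546967 198.90858634346552
[[ 0.74240466 -0.45205622  0.49444969  0.0521212 ]
 [-0.66975225 -0.48278647  0.56422437 -0.50984792]
 [-0.01634751 -0.7500416  -0.6611886   0.75293118]
 [ 0.          0.          0.          1.        ]]
top 514.4863574560784 321.8283015725408 196.99506964598044
[[-0.02630835 -0.98646127  0.16187043  0.33073002]
 [-0.99939868  0.02229593 -0.02655493  0.07197397]
 [ 0.02258636 -0.16247171 -0.98645466  1.32431436]
 [ 0.          0.          0.          1.        ]]
wrist 288.6150591247549 319.84709939190185 206.57914371358444
[[ 9.99999756e-01 -3.59502247e-04 -5.99620577e-04 -3.42203855e-04]
 [ 5.26971170e-04  9.51210191e-01  3.08543182e-01 -7.86261748e-02]
 [ 4.59443237e-04 -3.08543422e-01  9.51210148e-01 -1.44503960e-01]
 [ 0.00000000e+00  0.00000000e+00  0.00000000e+00  1.00000000e+00]]
```

View pics/side0.png

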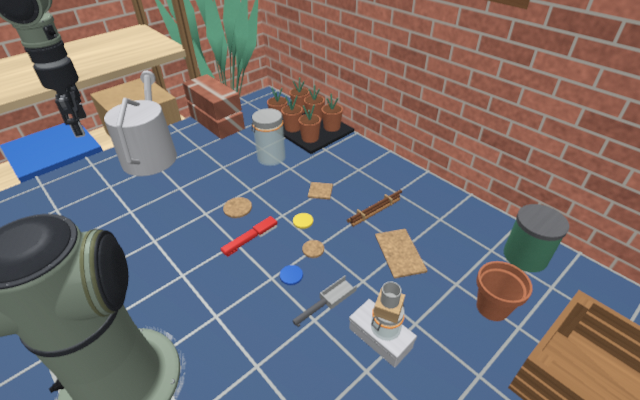

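View pics/top0.png

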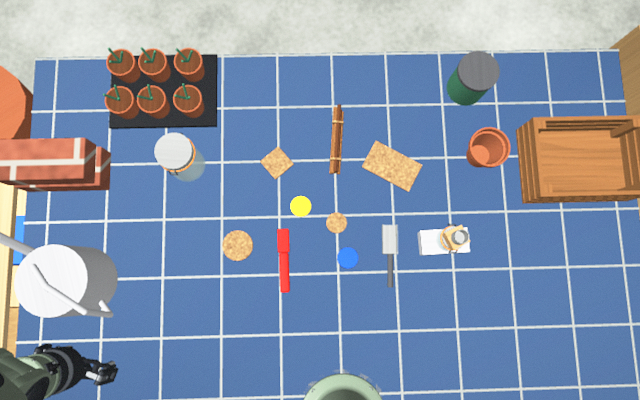

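View pics/wrist0.png

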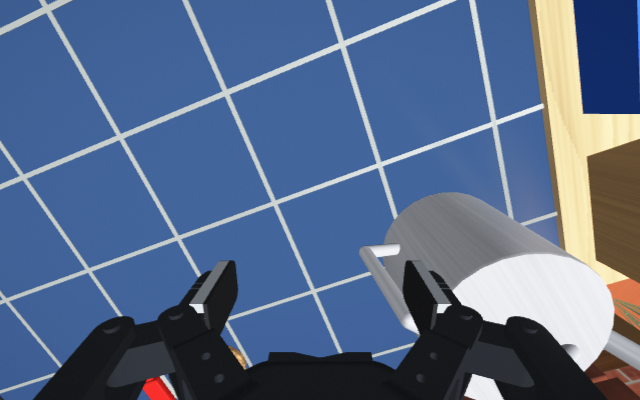

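The side and top views show the stack at side (383,325) and top (447,240). The mats in the top view are small round cork (337,223), square (277,163), large round (238,245) and oblong (392,166). The look-alikes are the blue disc (347,258) and yellow disc (301,206), plus the big jar (180,157) against the small jar.

```bash
cat > h.py <<'E'
from cell import *
import numpy as np, cv2
from scipy.spatial.transform import Rotation as R
def T_of(f,s=None):
    if "cam_to_world" in f: return np.array(f["cam_to_world"])
    T=np.eye(4);T[:3,:3]=R.from_rotvec(s['eef_rot']).as_matrix();T[:3,3]=s['position']
    return T@np.array(f["T_tool_cam"])
def toplane(f,T,px,z):
    px=np.atleast_2d(np.array(px,float))
    d=np.c_[(px[:,0]-f["cx"])/f["fx"],(px[:,1]-f["cy"])/f["fy"],np.ones(len(px))]@T[:3,:3].T
    t=(z-T[2,3])/d[:,2]
    return T[:3,3]+d*t[:,None]
def proj(f,T,P):
    P=np.atleast_2d(P);c=(P-T[:3,3])@T[:3,:3]
    return np.c_[f["fx"]*c[:,0]/c[:,2]+f["cx"],f["fy"]*c[:,1]/c[:,2]+f["cy"]]
def maskplane(f,T,m,z):
    c=max(cv2.findContours(m.astype(np.uint8),cv2.RETR_EXTERNAL,cv2.CHAIN_APPROX_NONE)[0],key=cv2.contourArea)
    P=toplane(f,T,c[:,0,:],z)[:,:2]
    r=cv2.minAreaRect((P*1000).astype(np.float32))
    e=cv2.fitEllipse((P*1000).astype(np.float32))
    return r,e
def snap(name,fn=None,crop=None,k=1):
    s=get_state();f=grab_frame(name);T=T_of(f,s)
    if fn:
        im=f["img"][:,:,::-1]
        if crop: im=im[crop[1]:crop[3],crop[0]:crop[2]]
        if k!=1: im=cv2.resize(im,None,fx=k,fy=k,interpolation=cv2.INTER_CUBIC)
        cv2.imwrite("pics/"+fn,im)
    return f,T
E
python3 - <<'E'
from h import *
np.set_printoptions(precision=4,suppress=True)
for cam in ["top","side"]:
    f,T=snap(cam,cam+"_crop.png",(380,200,500,280) if cam=="top" else (340,270,430,370),6)
    for n,z in [("mat_small_round",.008),("mat_square",.008),("mat_large_round",.008),("mat_oblong",.008),("tin",.045),("block",.15),("cup",.169),("jar",.1),("big_jar",.15)]:
        for d in silhouettes(cam,n)[:3]:
            if d["score"]<.2: continue
            r,e=maskplane(f,T,d["mask"],z)
            print(cam,n,round(d["score"],2),np.round(d["centre"],1),"rect",np.round(r[0],1),np.round(r[1],1),round(r[2],1),"ell",np.round(e[0],1))
E
```

```text
top mat_small_round 0.92 [346.7 255.4] rect [390.5 -23.5] [50.2 50.5] 43.6 ell [390.2 -23.3]
top mat_small_round 0.66 [300.4 203.5] rect [527.1  93.5] [51.7 52.3] 88.7 ell [527.3  93.7]
top mat_small_round 0.59 [334.6 221.6] rect [480.8   1.8] [51.6 51.8] 88.6 ell [480.8   1.4]
top mat_square 0.63 [278.  160.6] rect [642.7 153.8] [64.3 64. ] 39.2 ell [643. 154.]
top mat_large_round 0.73 [239.3 243.4] rect [428.7 256.3] [74.6 74.5] 44.1 ell [428.9 255.8]
top mat_large_round 0.25 [333.3 221.7] rect [480.8   1.8] [51.6 51.8] 88.6 ell [480.6   2.6]
top mat_oblong 0.84 [389.1 165.1] rect [ 627.9 -148.3] [137.8  82.8] 59.8 ell [ 627.8 -148.9]
top tin 0.77 [430.1 242.1] rect [ 421.9 -230.5] [59.5 60.7] 5.2 ell [ 419.7 -228.2]
top block 0.79 [451.  236.1] rect [ 422.9 -262.1] [42.5 47.4] 24.5 ell [ 423.9 -265. ]
top block 0.29 [277.4 161.9] rect [609.2 145.3] [55.5 54.1] 38.8 ell [608.9 144.6]
top cup 0.68 [459.  235.9] rect [ 423.9 -269.3] [36.9 31.7] 88.6 ell [ 424.  -269.5]
top cup 0.44 [337.5 221.7] rect [463.6  10.3] [45.3 47.8] 88.4 ell [463.3  10.6]
top jar 0.56 [442.3 240.1] rect [ 4
[... 609 characters left out ...]
t_large_round 0.5 [393. 292.] rect [ 516.4 -216.9] [67.5 41.1] 29.8 ell [ 516. -217.]
side mat_oblong 0.65 [400.9 252.9] rect [ 625.7 -152.5] [143.9  82.7] 58.9 ell [ 626.6 -151.3]
side tin 0.81 [379.3 336.8] rect [ 415.1 -272.9] [ 79.6 127.3] 2.2 ell [ 415.4 -274.1]
side block 0.66 [390.1 311.7] rect [ 407.6 -285.4] [59.8 44. ] 24.0 ell [ 406.9 -287.4]
side cup 0.79 [392.6 290.8] rect [ 415.5 -280.3] [52.7 31.1] 29.2 ell [ 416.1 -280.5]
side jar 0.71 [387.1 326.9] rect [ 406.  -296.9] [50.6 66.2] 60.4 ell [ 405.3 -292.2]
side big_jar 0.8 [272.1 132.8] rect [586.2 303. ] [298.6  92.2] 52.7 ell [593.2 306.6]
side big_jar 0.54 [319.6 186.9] rect [528.7  23.9] [57.3 53. ] 40.7 ell [528.7  23.8]
```

View pics/top_crop.png

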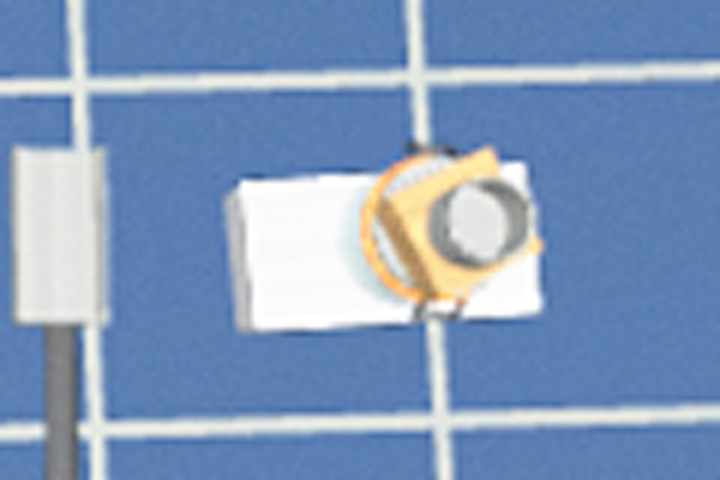

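View pics/side_crop.png

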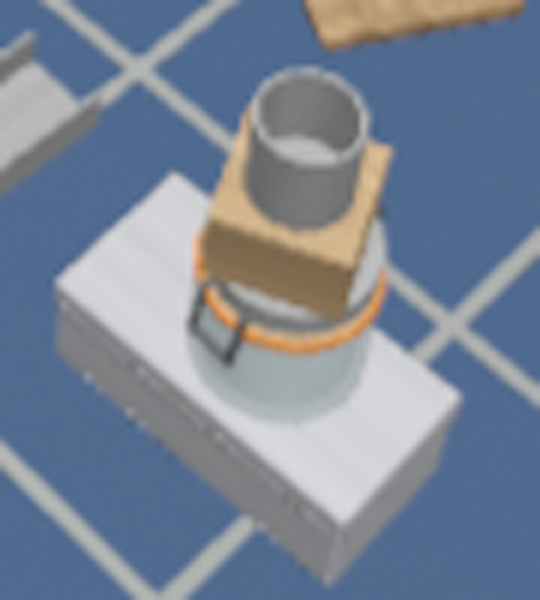

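The crops confirm it: steel cup on the beech block, on the clamp jar, on the white tin. The tin's long axis lies along world y and the jar's wires face about ±x. The cork small mat is the third detection, about (0.481, 0.000); the blue and yellow ones are decoys. Next I'll look closer with the wrist camera.

```bash
cat >> h.py <<'E'
def rot(deg): 
    a=np.radians(deg)/2; return np.pi*np.array([np.cos(a),np.sin(a),0])
E
python3 - <<'E'
from h import *
np.set_printoptions(precision=4,suppress=True)
move_l([.27,.2,.36],velocity=.4)
movep([.45,.03,.36],rot(90))
f,T=snap("wrist","w1.png")
for n,z in [("mat_small_round",.008),("mat_square",.008),("mat_large_round",.008),("mat_oblong",.008),("tin",.045)]:
    for d in silhouettes("wrist",n)[:3]:
        if d["score"]<.2: continue
        r,e=maskplane(f,T,d["mask"],z)
        print(n,round(d["score"],2),np.round(d["centre"],1),"rect",np.round(r[0],1),np.round(r[1],1),round(r[2],1),"ell",np.round(e[0],1))
movep([.42,-.27,.30],rot(90))
f,T=snap("wrist","w2.png")
for n,z in [("tin",.045),("block",.135),("cup",.169),("jar",.1),("mat_oblong",.008)]:
    for d in silhouettes("wrist",n)[:3]:
        if d["score"]<.2: continue
        r,e=maskplane(f,T,d["mask"],z)
        print(n,round(d["score"],2),np.round(d["centre"],1),"rect",np.round(r[0],1),np.round(r[1],1),round(r[2],1),"ell",np.round(e[0],1))
print(get_state()['clock'],get_state()['q'])
E
```

```text
mat_small_round 0.82 [288.2 126.1] rect [390.2 -26.2] [48.3 52.8] 88.8 ell [389.8 -26.3]
mat_small_round 0.67 [302.8 178.4] rect [479.9  -1.1] [51.2 55.1] 70.1 ell [479.7  -0.6]
mat_small_round 0.65 [352.7 201.5] rect [525.4  90.7] [54.9 50.7] 1.2 ell [525.5  90.5]
mat_square 0.55 [383.1 262.5] rect [641.6 149.7] [68.  65.1] 39.9 ell [641.6 150.6]
mat_large_round 0.95 [449. 151.] rect [428.9 253.2] [77.1 79.1] 0.0 ell [428.5 253.1]
mat_large_round 0.65 [155.7 145.6] rect [ 426.2 -263.7] [ 67.2 111.5] 2.3 ell [ 423.1 -257.3]
mat_oblong 0.78 [223.1 254.1] rect [ 626.8 -151.8] [139.6  85. ] 60.3 ell [ 624.7 -152.9]
tin 0.81 [156.3 145.4] rect [ 421.9 -240.3] [62.  99.2] 2.3 ell [ 419.  -234.9]
tin 0.37 [ 94.8 151.6] rect [ 435.  -338.2] [59.5 82.1] 24.4 ell [ 435.8 -334.8]
block 0.95 [323.1 176.3] rect [ 423.3 -275. ] [49.3 46.3] 25.4 ell [ 422.3 -274.3]
cup 0.87 [314.3 195.7] rect [ 421.3 -274.3] [33.1 40.1] 75.3 ell [ 421.2 -274.9]
jar 0.83 [320.1 166.5] rect [ 405.2 -268.3] [55.9 31. ] 70.3 ell [ 414.5 -271.9]
mat_oblong 0.88 [379.7 282.7] rect [ 625.2 -153.1] [142.2  85.9] 60.3 ell [ 622.2 -168.8]
mat_oblong 0.46 [318.  166.1] rect [ 421.8 -268.7] [70.7 40.3] 72.1 ell [ 438.5 -273.4]
mat_oblong 0.44 [335.7 166.4] rect [ 429.6 -269.1] [ 73.1 131. ] 2.1 ell [ 430.5 -268.4]
4.9917 [-0.7176  0.1928 -0.1935  1.1839  0.0001 -0.7192]
```

View pics/w1.png

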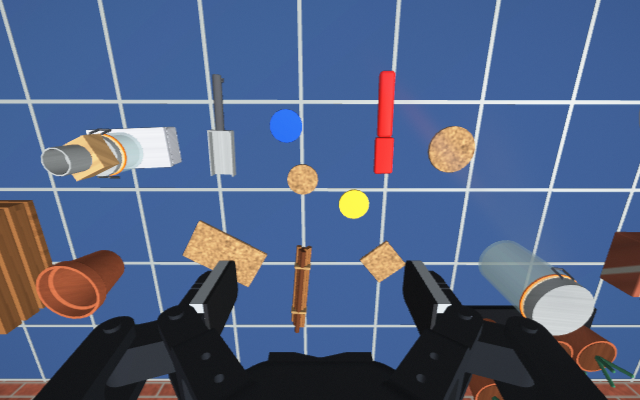

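View pics/w2.png

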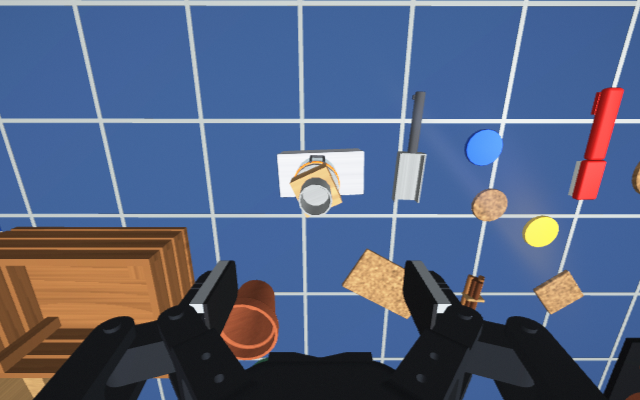

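w1 shows the small cork mat at (302,179), the decoys beside it in blue (287,126) and yellow (353,204), and the other mats clearly. w2 shows the stack from above with the cup at (315,196). Next I'll fit cup, block and mat poses by silhouette across the cameras.

```bash
cat >> h.py <<'E'
from scipy.optimize import minimize
def prism(shape,dims,z0,h):
    if shape=="cyl":
        t=np.linspace(0,2*np.pi,40,endpoint=False);b=np.c_[np.cos(t),np.sin(t)]*dims/2
    else: b=np.array([[1,1],[1,-1],[-1,-1],[-1,1]])*np.array(dims)/2
    return b,z0,z0+h
def hullmask(f,T,pr,p,k=4):
    b,z0,z1=pr;c,s=np.cos(p[2]),np.sin(p[2])
    q=b@np.array([[c,s],[-s,c]])+p[:2]
    P=np.r_[np.c_[q,np.full(len(q),z0)],np.c_[q,np.full(len(q),z1)]]
    u=proj(f,T,P); h=cv2.convexHull(u.astype(np.float32))
    m=np.zeros((400,640),np.uint8);cv2.fillConvexPoly(m,np.round((h+0)*256).astype(np.int32),255,cv2.LINE_AA,8)
    return m/255.
def fitpose(obs,pr,p0,yaw=True):
    """obs list of (f,T,mask)"""
    ms=[(f,T,m.astype(float)) for f,T,m in obs]
    def c(p):
        pp=[p0[0]+p[0]*.005,p0[1]+p[1]*.005,p0[2]+(p[2]*.1 if yaw else 0)]
        e=0
        for f,T,m in ms:
            h=hullmask(f,T,pr,pp);e+=1-np.minimum(h,m).sum()/np.maximum(h,m).sum()
        return e/len(ms)
    best=None
    for s in ([0,.6,-.6] if yaw else [0]):
        n=3 if yaw else 2
        x0=np.zeros(n); 
        if yaw:x0[2]=s
        S=np.vstack([x0]+[x0+np.eye(n)[i] for i in range(n)])
        r=minimize(c,x0,method="Nelder-Mead",options=dict(initial_simplex=S,xatol=.01,fatol=1e-4))
        if best is None or r.fun<best.fun: best=r
    p=best.x
    return np.array([p0[0]+p[0]*.005,p0[1]+p[1]*.005,p0[2]+(p[2]*.1 if yaw else 0)]),best.fun
def best_mask(cam,name,f,T,near,z,tol=.06):
    for d in silhouettes(cam,name):
        P=toplane(f,T,[d["centre"]],z)[0]
        if d["score"]>.2 and np.hypot(*(P[:2]-near))<tol: return d["mask"]
    return None
def measure(name,pr,p0,cams=("wrist","top","side"),frames=None,yaw=True):
    obs=[]
    for cam in cams:
        f,T=frames[cam] if frames else snap(cam)
        m=best_mask(cam,name,f,T,np.array(p0[:2]),(pr[1]+pr[2])/2)
        if m is None: print(name,cam,"none");continue
        obs.append((f,T,m)); r=fitpose([obs[-1]],pr,p0,yaw)
        print(name,cam,np.round(r[0]*[1e3,1e3,57.3],1),"err",round(r[1],3))
    r=fitpose(obs,pr,p0,yaw) if obs else (None,9)
    print(name,"ALL",None if r[0] is None else np.round(r[0]*[1e3,1e3,57.3],1),"err",round(r[1],3))
    return r[0]
CUP=prism("cyl",.034,.135,.034);BLK=prism("box",(.044,.044),.105,.030);JAR=prism("cyl",.058,.045,.06);TIN=prism("box",(.062,.12),0,.045)
MS=prism("cyl",.054,0,.008);MQ=prism("box",(.064,.064),0,.008);ML=prism("cyl",.078,0,.008);MO=prism("box",(.082,.14),0,.008)
def mats(cams,frames):
    measure("mat_small_round",MS,[.4802,-.0003,0],cams,frames,False)
    measure("mat_square",MQ,[.642,.151,.69],cams,frames)
    measure("mat_large_round",ML,[.4287,.2535,0],cams,frames,False)
    measure("mat_oblong",MO,[.6263,-.1515,1.05-np.pi/2],cams,frames)
E
python3 - <<'E'
from h import *
fr={c:snap(c) for c in ("top","side","wrist")}
measure("cup",CUP,[.421,-.273,0],frames=fr,yaw=False)
measure("block",BLK,[.421,-.273,.43],frames=fr)
mats(("top","side"),fr)
measure("mat_oblong",MO,[.6263,-.1515,1.05-np.pi/2],("wrist",),fr)
E
```

```text
cup wrist [ 425.1 -275.2    0. ] err 0.12
cup top [ 419.4 -271.4    0. ] err 0.51
cup side [ 426.3 -273.5    0. ] err 0.144
cup ALL [ 424.6 -274.7    0. ] err 0.263
block wrist [ 425.2 -274.5   25.2] err 0.602
block top [ 417.9 -256.4   12. ] err 0.691
block side [ 426.5 -274.    26.9] err 0.479
block ALL [ 425.3 -274.    25.8] err 0.594
mat_small_round top [481.2   3.    0. ] err 0.178
mat_small_round side [481.9   0.5   0. ] err 0.144
mat_small_round ALL [482.7   1.5   0. ] err 0.163
mat_square top [643.8 153.2  42.5] err 0.149
mat_square side [646.8 153.2  41.3] err 0.138
mat_square ALL [645.5 153.2  41.1] err 0.147
mat_large_round top [428.7 256.3   0. ] err 0.112
mat_large_round side [429.7 253.9   0. ] err 0.093
mat_large_round ALL [429.3 254.5   0. ] err 0.106
mat_oblong top [ 628.7 -149.3  -29.9] err 0.078
mat_oblong side [ 630.5 -149.7  -31. ] err 0.088
mat_oblong ALL [ 629.2 -149.6  -29.9] err 0.085
mat_oblong wrist [ 629.6 -152.6  -32. ] err 0.285
mat_oblong ALL [ 629.6 -152.6  -32. ] err 0.285
```

```bash
cat >> h.py <<'E'
def st(tag=""):
    s=get_state();print(tag,"t",round(s['clock'],2),"p",np.round(s['position'],4),"gap",round(s['finger_gap'],3),"F",np.round(s['contact_force'],1));return s
E
python3 - <<'E'
from h import *
c=[.425,-.2745]
movep([*c,.25],rot(90))
f,T=snap("wrist","w3.png",(220,80,420,280),3)
move_l([*c,.138],velocity=.15); st("down")
grab(30); st("grab")
move_l([*c,.16],velocity=.06); st("lift")
snap("side","s3.png",(340,230,460,370),5)
E
```

```text
down t 7.16 p [ 0.4257 -0.2751  0.1391] gap 0.995 F [-0.2 -1.  -0.2]
grab t 7.69 p [ 0.4253 -0.2746  0.1385] gap 0.392 F [-0.5 -0.2  5.2]
lift t 8.21 p [ 0.4252 -0.2747  0.1603] gap 0.393 F [ 0.1 -0.  -1.4]
```

View pics/s3.png

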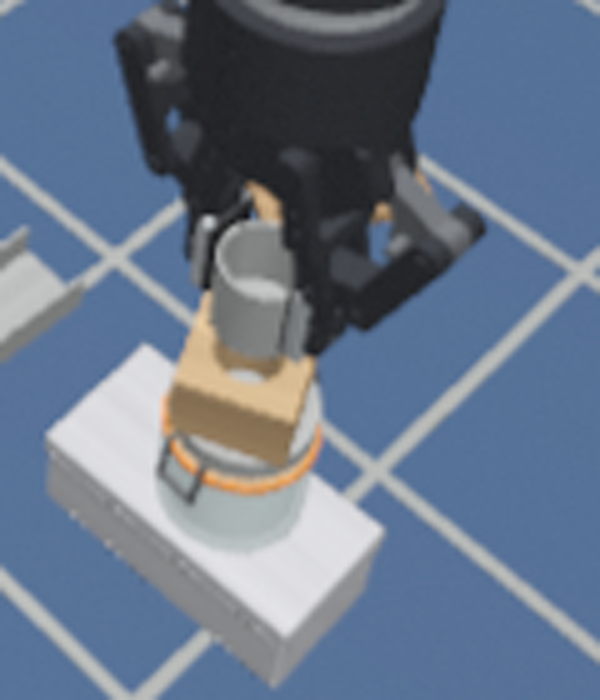

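Cup lifted cleanly, block still in place. Moving on to its mat.

```bash
python3 - <<'E'
from h import *
move_l([.425,-.2747,.27],velocity=.3)
movep([.44,0,.22],rot(90))
f,T=snap("wrist","w4.png")
fr={"wrist":(f,T)}
measure("mat_small_round",MS,[.481,.0003,0],("wrist",),fr,False)
r,e=maskplane(f,T,best_mask("wrist","mat_small_round",f,T,np.array([.481,0]),.008),.008);print(r,e)
st()
E
```

```text
mat_small_round wrist [ 4.81e+02 -4.00e-01  0.00e+00] err 0.071
mat_small_round ALL [ 4.81e+02 -4.00e-01  0.00e+00] err 0.071
((480.080322265625, 0.0059566497802734375), (52.30562210083008, 53.451045989990234), 89.94435119628906) ((480.0442810058594, -0.43202316761016846), (52.853126525878906, 54.284576416015625), 59.62601089477539)
 t 10.01 p [ 0.4405 -0.0012  0.2201] gap 0.396 F [ 0.   0.1 -0.2]
```

View pics/w4.png

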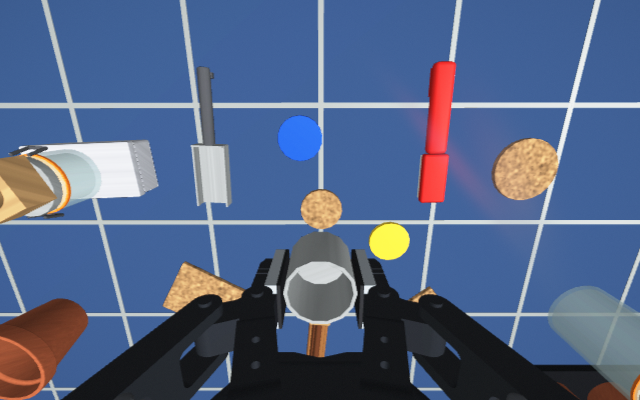

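The cork mat is at (321,209), clear of the blue disc (300,138) and yellow disc (389,241). The cup sits square between the pads at (318,293).

```bash
python3 - <<'E'
from h import *
s=get_state();f,T=snap("wrist");p=s['position']
pr=prism("cyl",.034,p[2]-.0035,.034)
m=best_mask("wrist","cup",f,T,p[:2],p[2]+.01)
r,_=maskplane(f,T,m,p[2]+.03);print("rect rim",r[0],r[1])
c=fitpose([(f,T,m)],pr,[*p[:2],0],False);print(c,p)
off=c[0][:2]-p[:2]; off=np.clip([off[0],0],-.004,.004);print("off",off)
t=np.array([.4807,-.0003])-off
movep([*t,.08],rot(90))
move_l([*t,.022],velocity=.15)
hit=move_l([*t,.006],velocity=.03,until_force=4);st("hit %s"%hit)
E
```

```text
rect rim (433.91839599609375, -1.8968086242675781) (33.80320739746094, 47.261817932128906)
(array([ 0.44054888, -0.00199898,  0.        ]), np.float64(0.04103768747283432)) [ 0.44048872 -0.00117142  0.22007878]
off [6.01527467e-05 0.00000000e+00]
hit True t 11.7 p [ 4.815e-01 -4.000e-04  1.130e-02] gap 0.395 F [ 0.2 -0.   2.6]
```

```bash
python3 - <<'E'
from h import *
let_go();st()
move_l([.481,-.0003,.10],velocity=.15)
movep([.40,-.27,.25],rot(90))
f,T=snap("wrist","w5.png");fr={"wrist":(f,T),"side":snap("side","s5.png",(280,210,440,370),4),"top":snap("top","t5.png",(300,180,500,280),4)}
measure("block",BLK,[.425,-.274,.45],frames=fr)
measure("cup",prism("cyl",.034,.008,.034),[.481,0,0],("top","side"),fr,False)
st()
E
```

```text
t 12.26 p [ 4.808e-01 -3.000e-04  1.100e-02] gap 1.001 F [ 0.  -0.2  0.8]
block wrist [ 426.  -274.9   24.3] err 0.125
block top [ 430.4 -269.3   17.1] err 0.789
block side [ 426.5 -274.1   25.1] err 0.071
block ALL [ 426.2 -274.6   24.3] err 0.331
cup top [481.8   1.    0. ] err 0.122
cup side [484.5   2.5   0. ] err 0.207
cup ALL [481.8   0.6   0. ] err 0.165
 t 14.62 p [ 0.4002 -0.2696  0.2498] gap 1.005 F [ 0.4 -0.3  0.7]
```

View pics/w5.png

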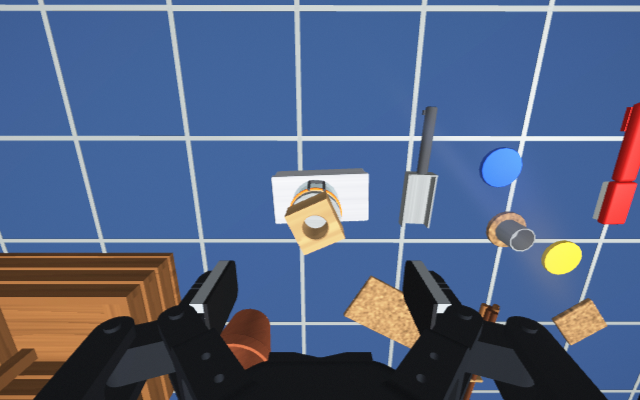

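View pics/s5.png

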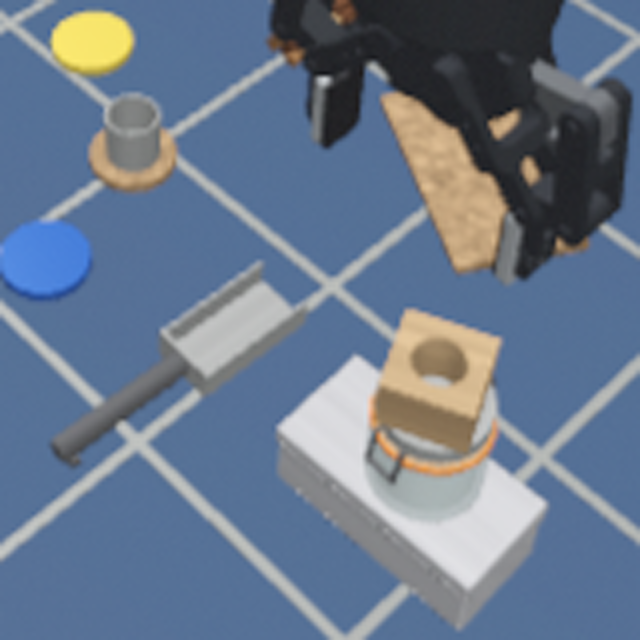

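View pics/t5.png

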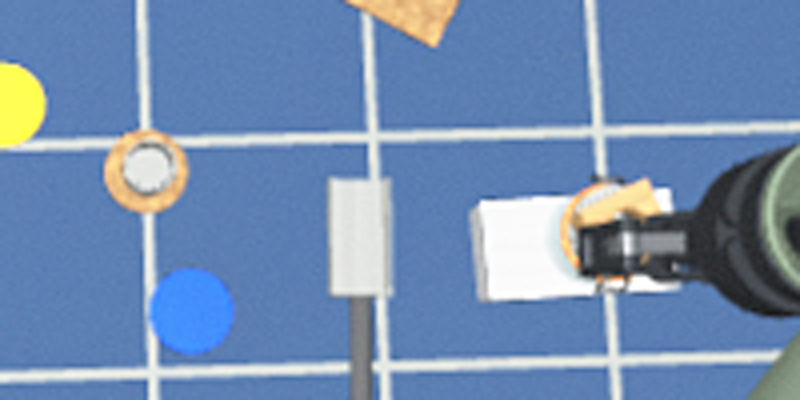

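The cup stands centred on its cork mat. In s5 the block's top is at (437,375) in the crop, and wrist and side fits agree to within 1 mm and 1°. Now the block, with the tips kept above the wider lid.

```bash
python3 - <<'E'
from h import *
c=[.4261,-.2746];y=114.5
movep([*c,.19],rot(y))
hit=move_l([*c,.1085],velocity=.12,until_force=8); st("down %s"%hit)
grab(30); st("grab")
move_l([*c,.13],velocity=.06); st("lift")
snap("side","s6.png",(340,230,460,370),5)
move_l([*c,.24],velocity=.3)
movep([.60,.14,.22],rot(131))
f,T=snap("wrist","w6.png")
measure("mat_square",MQ,[.643,.152,.71],("wrist",),{"wrist":(f,T)})
m=best_mask("wrist","mat_square",f,T,np.array([.643,.152]),.008)
if m is not None: print(maskplane(f,T,m,.008)[0])
st()
E
```

```text
down False t 15.92 p [ 0.4266 -0.2752  0.1094] gap 0.996 F [0.5 0.2 0.6]
grab t 16.38 p [ 0.4265 -0.2749  0.1091] gap 0.506 F [-0.5  0.3  5.7]
lift t 16.89 p [ 0.4263 -0.2747  0.1303] gap 0.507 F [ 0.1  0.7 -1. ]
mat_square wrist [643.6 151.4  39.6] err 0.278
mat_square ALL [643.6 151.4  39.6] err 0.278
((636.6118774414062, 145.1727294921875), (48.74480056762695, 65.44611358642578), 40.88030242919922)
 t 19.26 p [0.6002 0.1387 0.2202] gap 0.508 F [ 1.  -0.6 -0.6]
```

View pics/s6.png

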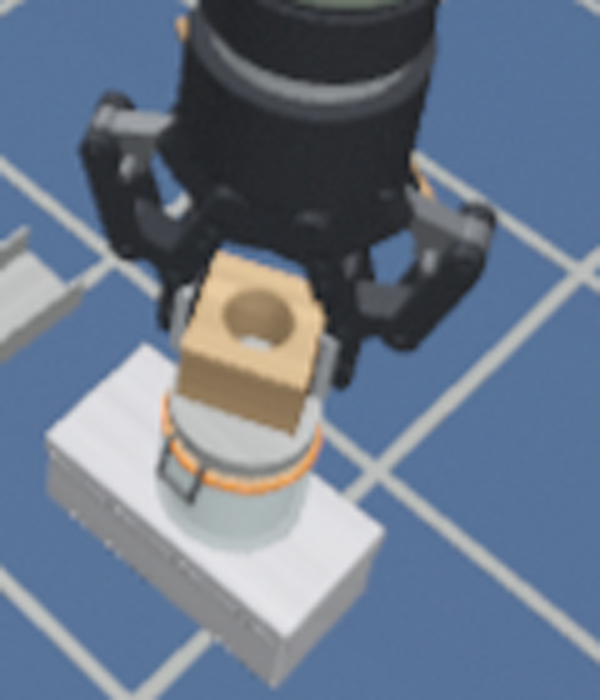

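View pics/w6.png

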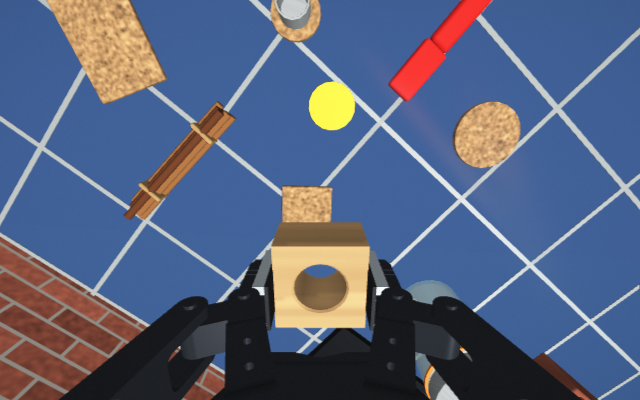

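The block is held square, and its mat at (307,205) is partly hidden by it. One clearer look from further over.

```bash
python3 - <<'E'
from h import *
move_l([.65,.157,.25],velocity=.2)
s=get_state();p=s['position']
f,T=snap("wrist","w7.png")
measure("mat_square",MQ,[.643,.152,.71],("wrist",),{"wrist":(f,T)})
m=best_mask("wrist","mat_square",f,T,np.array([.643,.152]),.008)
print(maskplane(f,T,m,.008)[0])
pr=prism("box",(.044,.044),p[2]-.004,.03)
m=best_mask("wrist","block",f,T,p[:2],p[2]+.01)
if m is not None: print(fitpose([(f,T,m)],pr,[*p[:2],np.radians(41)]))
st()
E
```

```text
mat_square wrist [643.6 151.7  38.3] err 0.08
mat_square ALL [643.6 151.7  38.3] err 0.08
((643.1282958984375, 151.0768585205078), (64.2210464477539, 63.89100646972656), 39.27190399169922)
(array([0.65076817, 0.15578776, 0.71352742]), np.float64(0.04341437096094092))
 t 19.91 p [0.6489 0.1566 0.2494] gap 0.512 F [-0.7 -0.5 -0.3]
```

View pics/w7.png

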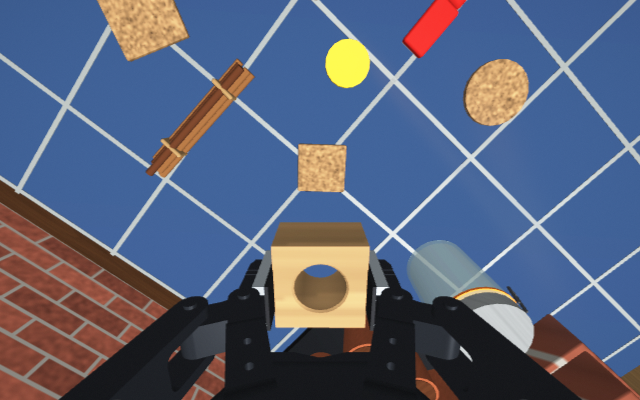

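```bash
python3 - <<'E'
from h import *
f,T=snap("wrist")
hsv=cv2.cvtColor(f["img"],cv2.COLOR_RGB2HSV)
m=((hsv[...,0]<30)&(hsv[...,1]>50)).astype(np.uint8);m[:130]=0;m[205:]=0;m[:,:285]=0;m[:,365:]=0
r=maskplane(f,T,m,.008)[0];print(r)
a=r[2]%90; yaw=90+np.clip(.5*(a+39.0),38,41);print("yaw",yaw)
t=np.array([.6430,.1510])
movep([*t,.08],rot(yaw))
move_l([*t,.022],velocity=.15)
hit=move_l([*t,.007],velocity=.03,until_force=4);st("hit %s"%hit)
E
```

```text
((642.9063110351562, 151.580078125), (63.6762809753418, 63.30194854736328), 39.06358337402344)
yaw 129.03179168701172
hit True t 21.62 p [0.6439 0.1511 0.0118] gap 0.511 F [-0.4 -0.9  3.4]
```

```bash
python3 - <<'E'
from h import *
let_go()
move_l([.643,.151,.10],velocity=.15)
movep([.643,.151,.24],rot(129))
f,T=snap("wrist","w8.png",(240,100,400,220),5)
m=best_mask("wrist","block",f,T,np.array([.643,.151]),.02)
if m is not None: print("block",fitpose([(f,T,m)],prism("box",(.044,.044),.008,.03),[.643,.151,np.radians(39)]))
movep([.40,-.27,.24],rot(90))
f,T=snap("wrist","w9.png",(240,120,400,240),5);fr={"wrist":(f,T),"side":snap("side","s9.png",(340,270,430,370),6),"top":snap("top","t9.png",(400,200,500,275),6)}
measure("jar",JAR,[.424,-.274,0],frames=fr,yaw=False)
measure("tin",TIN,[.421,-.26,.04],frames=fr)
st()
E
```

```text
block (array([0.64350911, 0.14930246, 0.68514956]), np.float64(0.18187402074842163))
jar wrist [ 426.7 -275.5    0. ] err 0.066
jar top [ 427.6 -269.3    0. ] err 0.556
jar side [ 428.1 -274.2    0. ] err 0.1
jar ALL [ 427.4 -274.5    0. ] err 0.256
tin wrist [ 425.5 -269.1    2. ] err 0.427
tin top [ 425.5 -265.5    5.8] err 0.613
tin side [ 4.255e+02 -2.659e+02 -4.000e-01] err 0.361
tin ALL [ 424.8 -268.8    2.7] err 0.47
 t 25.79 p [ 0.4002 -0.2699  0.24  ] gap 0.997 F [0.1 0.6 0.3]
```

View pics/w8.png

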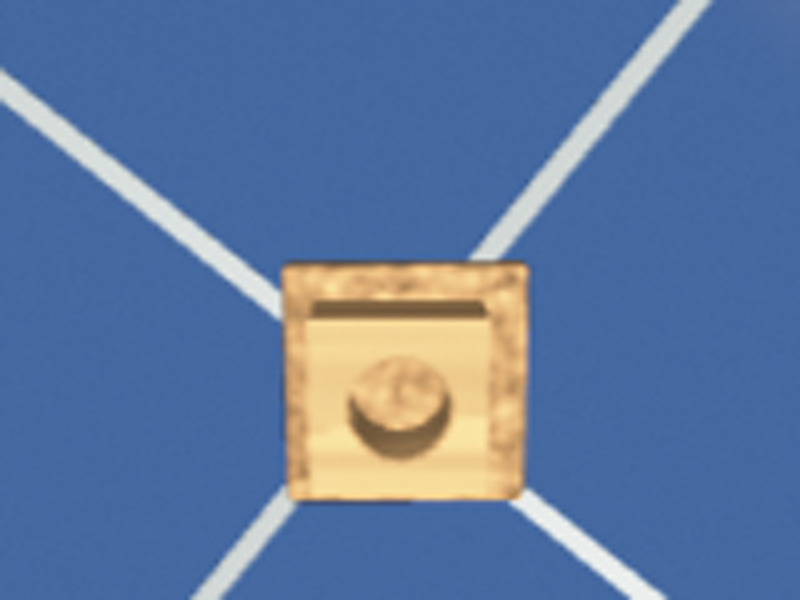

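View pics/w9.png

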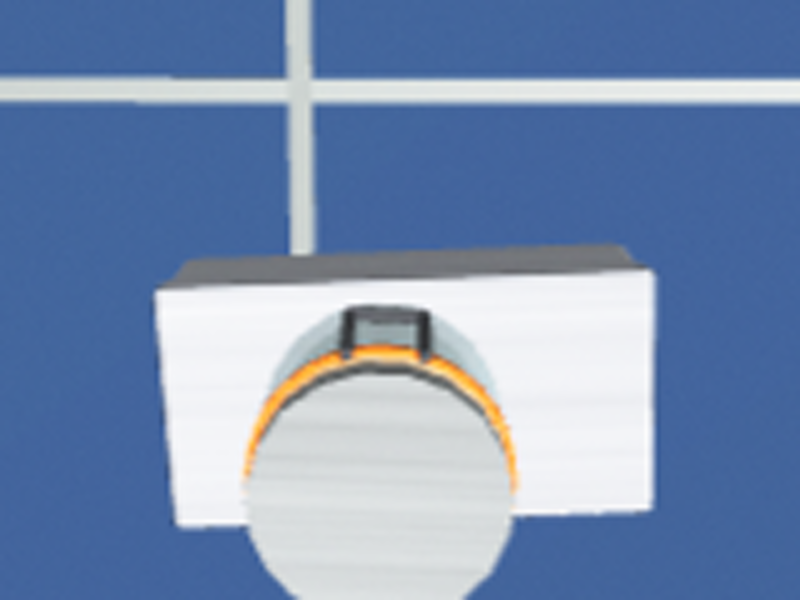

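View pics/s9.png

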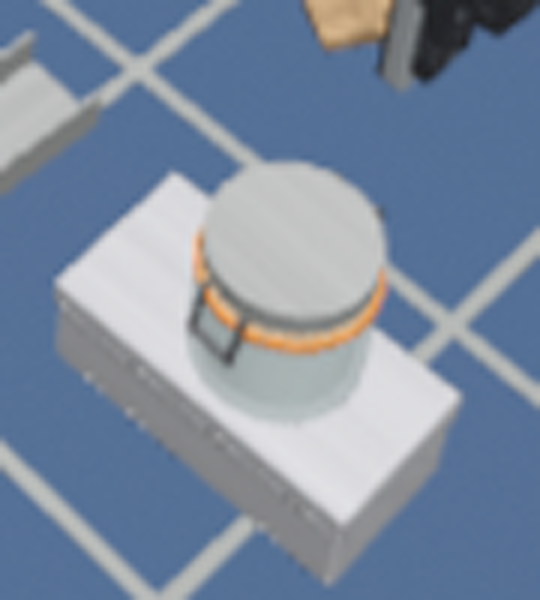

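View pics/t9.png

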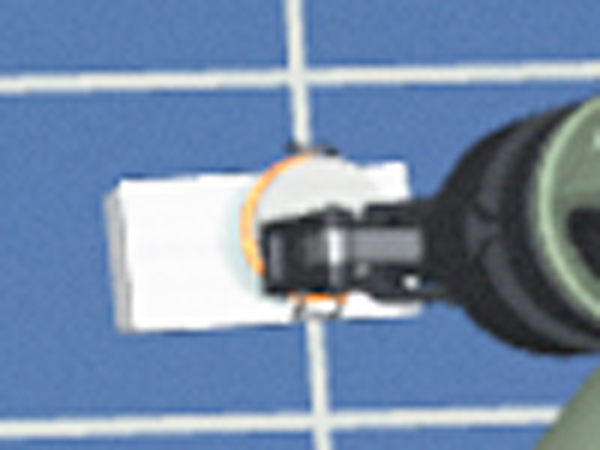

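The block sits squared on its mat, about 2 mm off centre. The jar's wires face ±x and the tin shows a yaw of about 2–3°. Now the jar, gripping along y.

```bash
python3 - <<'E'
from h import *
c=[.427,-.2748]
movep([*c,.16],rot(91))
hit=move_l([*c,.053],velocity=.10,until_force=8); st("down %s"%hit)
grab(50); st("grab")
move_l([*c,.075],velocity=.05); st("lift")
snap("side","s10.png",(340,230,460,370),5)
E
```

```text
down False t 27.44 p [ 0.4275 -0.2752  0.0536] gap 1.002 F [-0.   0.6  0.7]
grab t 27.82 p [ 0.4274 -0.2749  0.0539] gap 0.66 F [-0.8  0.6  4.9]
lift t 28.42 p [ 0.4271 -0.2749  0.0752] gap 0.664 F [ 0.  -0.3 -3.5]
```

View pics/s10.png

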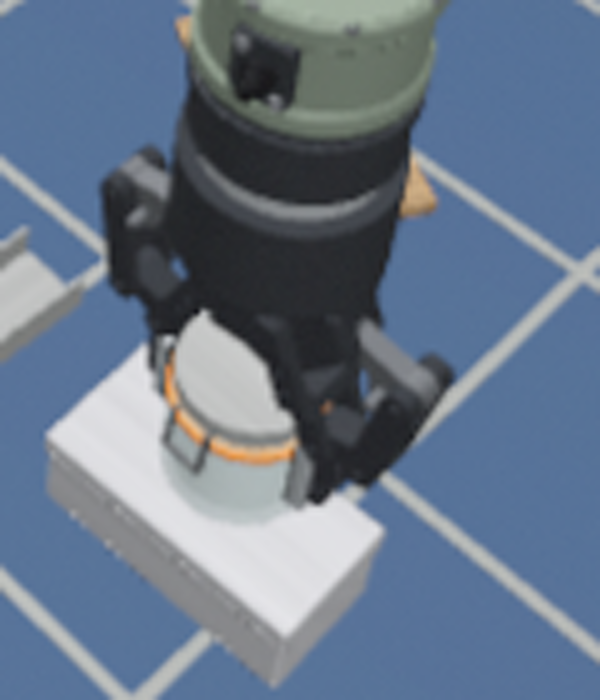

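The jar is up and upright. Carry it to the large round mat.

```bash
python3 - <<'E'
from h import *
move_l([.427,-.2748,.22],velocity=.25)
movep([.43,.15,.25],rot(91))
movep([.42,.25,.24],rot(91))
s=get_state();p=s['position']
f,T=snap("wrist","w11.png")
measure("mat_large_round",ML,[.4288,.2535,0],("wrist",),{"wrist":(f,T)},False)
m=best_mask("wrist","mat_large_round",f,T,np.array([.4288,.2535]),.008)
if m is not None: r,e=maskplane(f,T,m,.008);print(r,e)
m=best_mask("wrist","jar",f,T,p[:2],p[2]+.02)
if m is not None: print("jar in hand",fitpose([(f,T,m)],prism("cyl",.058,p[2]-.0087,.06),[*p[:2],0],False),p)
st()
E
```

```text
mat_large_round wrist [428.5 253.9   0. ] err 0.035
mat_large_round ALL [428.5 253.9   0. ] err 0.035
((428.2070617675781, 253.7740020751953), (78.41944885253906, 77.26051330566406), 45.450782775878906) ((427.8543395996094, 253.94940185546875), (77.01351165771484, 79.02709197998047), 158.56117248535156)
jar in hand (array([0.41931748, 0.24929075, 0.        ]), np.float64(0.1725834428446129)) [0.42012403 0.24990878 0.23953153]
 t 31.45 p [0.4205 0.2489 0.2401] gap 0.667 F [-0.1  0.3 -3.2]
```

View pics/w11.png

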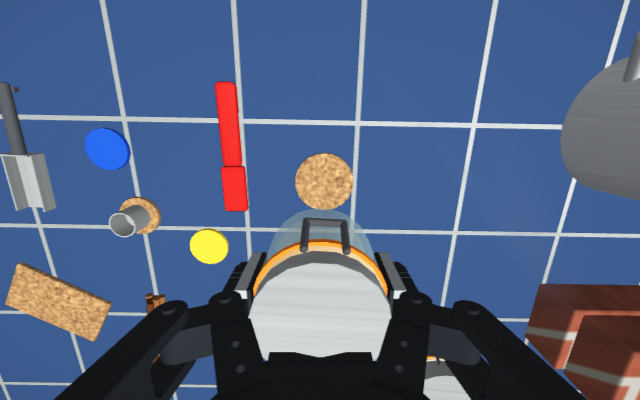

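The large round mat is at (324,181), fitted at (0.4284, 0.2539). The jar is upright in the hand. Setting it down.

```bash
python3 - <<'E'
from h import *
t=[.4285,.2538]
movep([*t,.10],rot(91))
move_l([*t,.026],velocity=.12)
hit=move_l([*t,.0125],velocity=.02,until_force=4);st("hit %s"%hit)
let_go();st()
move_l([*t,.13],velocity=.15)
movep([.40,.24,.26],rot(91))
f,T=snap("wrist","w12.png",(220,100,440,265),3.6)
m=best_mask("wrist","jar",f,T,np.array(t),.04)
if m is not None: print("jar",fitpose([(f,T,m)],prism("cyl",.058,.008,.06),[*t,0],False))
st()
E
```

```text
hit True t 33.34 p [0.4287 0.2539 0.0169] gap 0.662 F [0.1 1.  6. ]
 t 33.74 p [0.4277 0.2535 0.016 ] gap 1.002 F [-0.5  0.4  0.2]
jar (array([0.42862297, 0.25295934, 0.        ]), np.float64(0.10721156118972042))
 t 35.35 p [0.3993 0.2397 0.2583] gap 0.998 F [-0.4  0.1 -0.5]
```

View pics/w12.png

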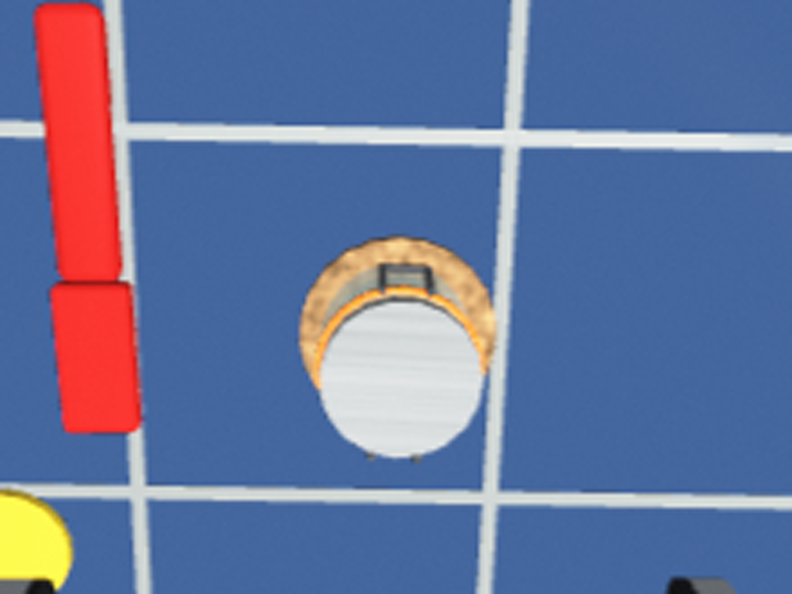

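The jar stands centred on its mat (fit within 1 mm). Now measure the bare tin.

```bash
python3 - <<'E'
from h import *
movep([.42,-.1,.27],rot(40))
movep([.425,-.29,.25],rot(2))
f,T=snap("wrist","w13.png");fr={"wrist":(f,T),"side":snap("side"),"top":snap("top")}
measure("tin",TIN,[.425,-.266,.04],frames=fr)
m=best_mask("wrist","tin",f,T,np.array([.425,-.266]),.02);print(maskplane(f,T,m,.045)[0])
hsv=cv2.cvtColor(f["img"],cv2.COLOR_RGB2HSV)
w=((hsv[...,1]<40)&(hsv[...,2]>190)&cv2.dilate(m.astype(np.uint8),np.ones((9,9))).astype(bool)).astype(np.uint8)
w=cv2.morphologyEx(w,cv2.MORPH_OPEN,np.ones((5,5)))
print("white",maskplane(f,T,w,.045)[0])
st()
E
```

```text
tin wrist [ 423.1 -268.6    1.7] err 0.04
tin top [ 424.8 -267.3    3.8] err 0.103
tin side [ 4.264e+02 -2.657e+02 -3.000e-01] err 0.088
tin ALL [ 423.5 -267.7    2.1] err 0.084
((422.560791015625, -268.3211975097656), (63.137176513671875, 119.00023651123047), 2.112962484359741)
white ((423.35284423828125, -268.2846984863281), (61.60704803466797, 118.99465942382812), 2.1318159103393555)
 t 37.77 p [ 0.4253 -0.2891  0.2504] gap 1.003 F [ 0.9  0.1 -0.3]
```

View pics/w13.png

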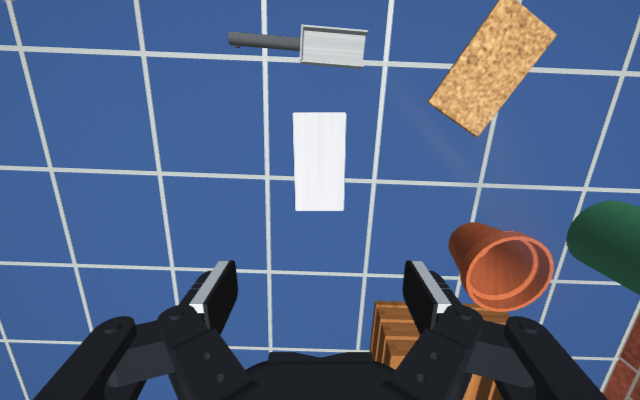

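The tin is at (320,162) and all fits agree on about (423.5,-268) mm, 2.1°. A quick look at the oblong mat with empty hands, then the grasp.

```bash
python3 - <<'E'
from h import *
movep([.615,-.17,.26],rot(-30))
f,T=snap("wrist","w14.png")
measure("mat_oblong",MO,[.628,-.151,np.radians(-30.5)],("wrist",),{"wrist":(f,T)})
m=best_mask("wrist","mat_oblong",f,T,np.array([.628,-.151]),.008);print(maskplane(f,T,m,.008)[0])
hsv=cv2.cvtColor(f["img"],cv2.COLOR_RGB2HSV)
w=((hsv[...,0]<30)&(hsv[...,1]>50)&cv2.dilate(m.astype(np.uint8),np.ones((9,9))).astype(bool)).astype(np.uint8)
print("colour",maskplane(f,T,cv2.morphologyEx(w,cv2.MORPH_CLOSE,np.ones((5,5))),.008)[0])
c=[.4235,-.268]
movep([*c,.12],rot(2))
hit=move_l([*c,.009],velocity=.10,until_force=8); st("down %s"%hit)
grab(80); st("grab")
move_l([*c,.03],velocity=.05); st("lift")
snap("side","s14.png",(340,230,460,370),5)
E
```

```text
mat_oblong wrist [ 627.3 -151.1  -29.9] err 0.031
mat_oblong ALL [ 627.3 -151.1  -29.9] err 0.031
((627.19384765625, -151.419677734375), (140.90716552734375, 84.32563781738281), 60.030643463134766)
colour ((627.5770874023438, -151.46832275390625), (138.181640625, 81.77471923828125), 60.03037643432617)
down False t 41.08 p [ 0.424  -0.2683  0.0095] gap 0.998 F [ 0.3 -0.2  0.8]
grab t 41.43 p [ 0.4238 -0.2684  0.0099] gap 0.711 F [-1.7  0.3  5.5]
lift t 42.0 p [ 0.4236 -0.2681  0.0302] gap 0.711 F [ 0.2  0.  -4.1]
```

View pics/w14.png

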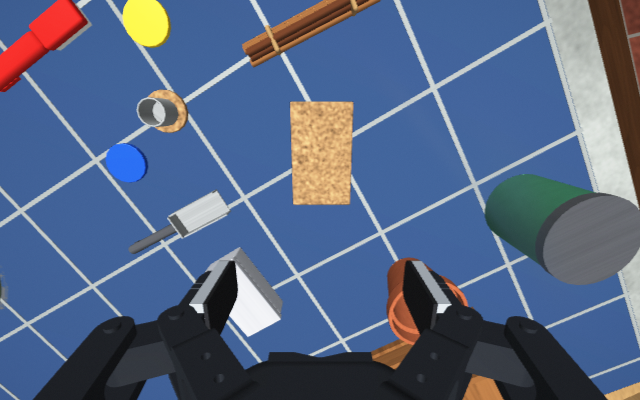

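View pics/s14.png

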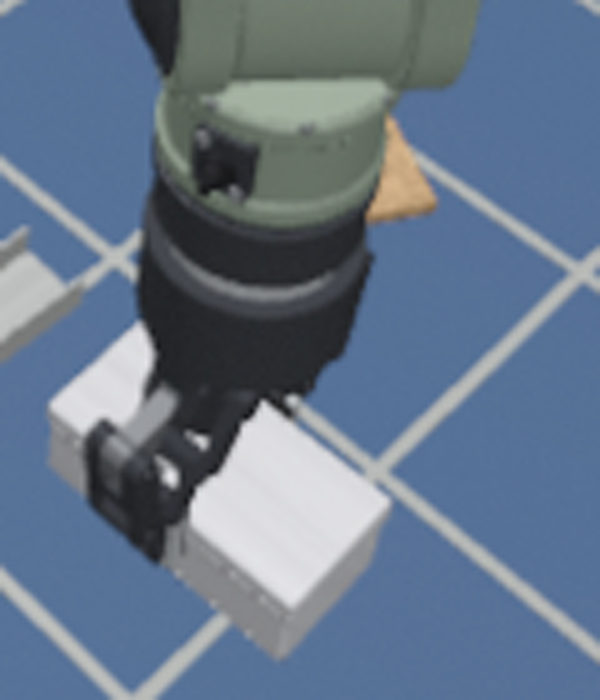

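The mat is at (321,153), fitted at (0.6273, −0.1513), −30°. The tin is level in the grip. Placing it.

```bash
python3 - <<'E'
from h import *
move_l([.4235,-.268,.17],velocity=.2)
t=[.6273,-.1513]
movep([*t,.15],rot(-30))
move_l([*t,.028],velocity=.12)
hit=move_l([*t,.0135],velocity=.02,until_force=4);st("hit %s"%hit)
let_go();st()
move_l([*t,.10],velocity=.12)
movep([.61,-.18,.27],rot(-30))
f,T=snap("wrist","w15.png",(230,60,410,230),4)
m=best_mask("wrist","tin",f,T,np.array(t),.03)
print("tin",fitpose([(f,T,m)],prism("box",(.062,.12),.008,.045),[*t,np.radians(-30)]))
st()
E
```

```text
hit True t 45.54 p [ 0.6273 -0.1513  0.018 ] gap 0.71 F [-0.6  1.   4.2]
 t 45.92 p [ 0.6258 -0.1507  0.0164] gap 1.001 F [-0.   0.2  0.3]
tin (array([ 0.62747226, -0.15101272, -0.51516961]), np.float64(0.04974027492442079))
 t 47.59 p [ 0.609  -0.1794  0.2674] gap 0.997 F [0.4 0.3 0.3]
```

View pics/w15.png

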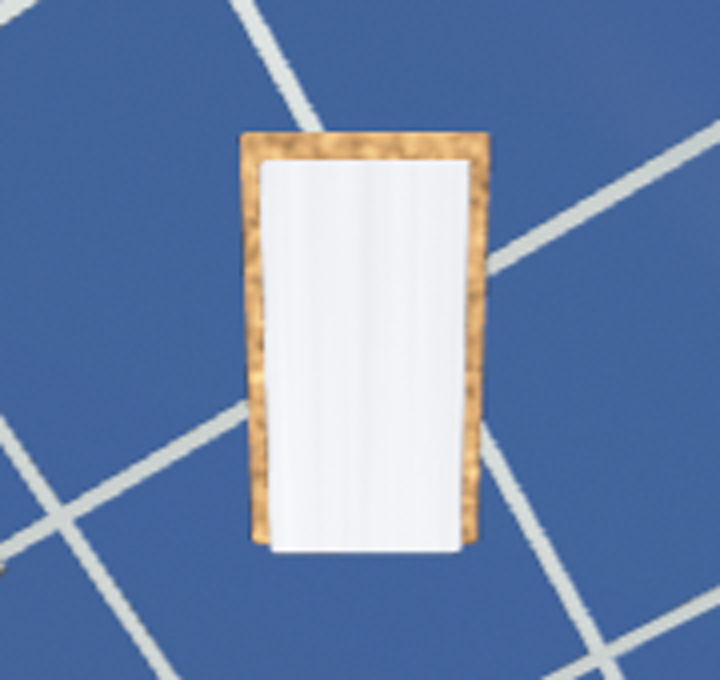

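The tin is centred and squared. A final overview with the arm out of the way before I hand in.

```bash
python3 - <<'E'
from h import *
movep([.50,-.02,.36],rot(90))
snap("wrist","w16.png")
movep([.33,-.12,.36],rot(90))
fr={"top":snap("top","t16.png",(150,90,500,290),2.2),"side":snap("side","s16.png")}
measure("cup",prism("cyl",.034,.008,.034),[.481,0,0],("top","side"),fr,False)
measure("block",prism("box",(.044,.044),.008,.03),[.643,.151,.68],("top","side"),fr)
st()
E
```

```text
cup top [481.4   1.8   0. ] err 0.158
cup side [481.5  -1.3   0. ] err 0.165
cup ALL [481.8   0.6   0. ] err 0.169
block top [643.9 151.3  40.1] err 0.16
block side [647.2 149.2  46.8] err 0.277
block ALL [644.1 150.8  42.2] err 0.232
 t 50.39 p [ 0.3307 -0.1197  0.3598] gap 0.997 F [ 1.5  0.1 -0.2]
```

View pics/w16.png

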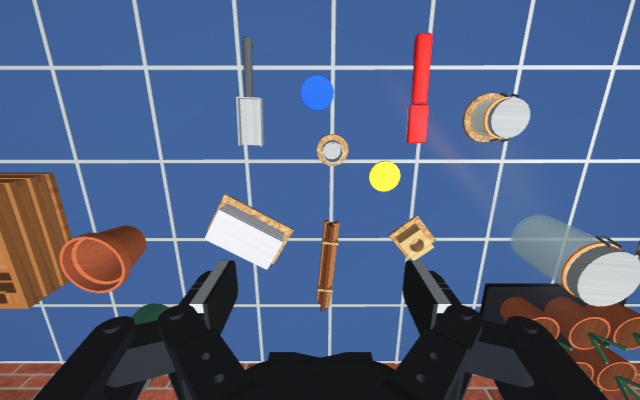

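View pics/t16.png

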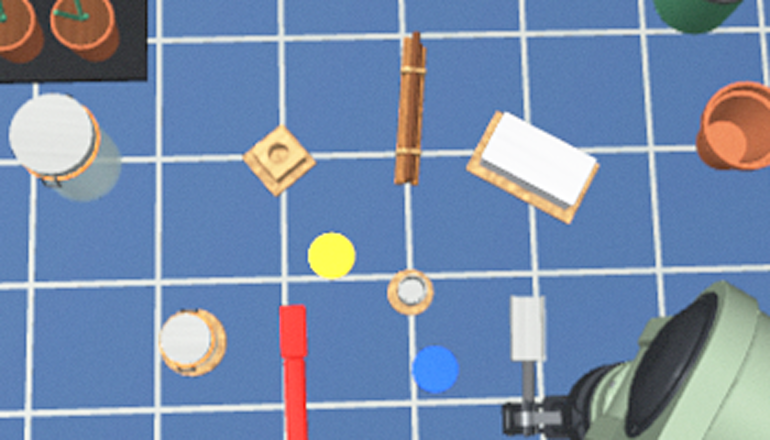

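View pics/s16.png

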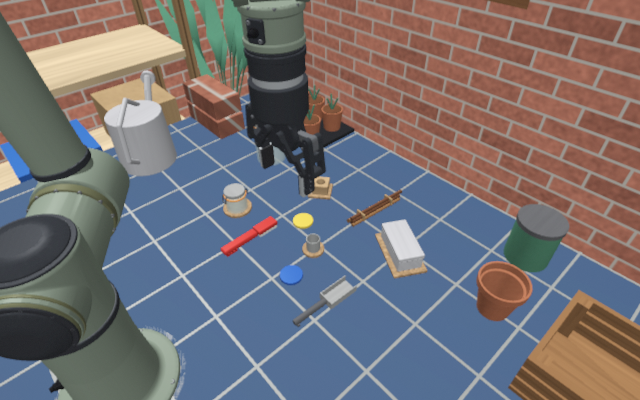

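All four pieces stand upright on their mats in the overview: wrist view cup (332,150), block (412,239), jar (500,117) and tin (247,240). The big jar hasn't moved.

```bash
python3 -c "
from cell import *
print(sign_off(), get_state()['clock'])"
```

```text
the job is handed in; nothing more can be done
the job is handed in; nothing more can be done
```

The stack is apart and the job is handed in at about 50 s of robot time. I moved cup, block, jar and tin, in that order, each to its own cork mat. Each was lowered until it touched, then released. The gripper is open and clear, and the large jar stands where it was.

Last checks:
- **Cup:** within about 2 mm of the mat centre.
- **Block:** about 2 mm off centre and within about 1° of square by the wrist and top views. The side camera gave a block yaw of 46.8° against about 39–40° from the other two. I put that down to the finger partly hiding the block in that view and did not re-measure it.
- **Jar:** within about 1 mm of the centre, and kept upright throughout.
- **Tin:** within about 1 mm of the centre and about 0.5° of square.

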